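# Set a microscope stage guide's eccentric roller to its gauge

### The job

Draw the yellow-topped lock pin out of its bore and hang it upright by its collar well inside the notch of the bracket beside it. Then, with the blue gauge still standing between roller and rail, turn the black grip clockwise until the brass roller just takes up the play, so that the gauge lightly touches roller and rail or has a millimetre to spare at most, but is not clamped. Finally slide the gauge, without lifting it, out past the roller until it all stands upright on the green field, with the gap still so set; let go and leave the other things where they are.

Things in the scene. Friction and masses are not known exactly. Their poses are not given: they have to be found in the camera images.
- fixture: Stage-guide fixture fixed to the bench: dark steel plate 8 mm thick, x -115 to 75, y -110 to 235 mm. Origin on the table, under the eccentric's axis; z up, y along the channel in which the gauge stands, x across it from eccentric to rail. A green field on the plate (x 11 to 41, y 33 to 223 mm) beside the rail is where the gauge goes.
- bore (a point): Mouth of the lock pin's bore (12 mm wide, 20 mm deep, upright) in an aluminium block 36 x 36 mm, top 28 mm above the table; at fixture x -65.4, y -24.9 mm. Axes as the fixture's.
- notch (a point): Parking notch: two flat prongs 8 mm thick on a bracket of the fixture at x -66, y 130 mm, tops 52 mm above the table, a straight 14 mm slot between them, open to the fixture's -y (mouth 24 mm before this point), closed 6 mm behind it. The point is at the prongs' top, where the hung pin's axis belongs; axes as the fixture's.
- pin_mid (a point): Lock pin, 71 mm tall, upright: 10 mm shank 37 mm long, then 24 mm collar 4 mm thick, then yellow grip 14 mm across, 30 mm tall. Point on its axis 35.5 mm above its foot (collar's underside 1.5 mm, grip's middle 20.5 mm above it). At the start its foot is 8 mm above the table in the bore and its shank stands in the eccentric's red fork (26 mm wide, 35 to 42 mm above the table), so it cannot turn.
- cam (a joint): Turning angle of the eccentric, rad; grows clockwise seen from above, which moves the brass roller towards the rail (closes the gap); limits -0.95 and 0.75, about -0.8 at the start. Friction 0.08 N m, stays where left; resistance rises past 0.5 N m within 0.1 rad once it pinches the gauge. Gap between roller and rail = 16 mm - 10 mm x sin(angle) + rail joint value.
- cam_grip (a point): Middle of the eccentric's black grip bar, on the turning axis, 60 mm above the table. Bar 48 mm long (this frame's x), 14 mm thick, 28 mm tall (46 to 74 mm above the table). The frame turns with it (x = fixture's x at joint 0; a white dash marks the +x half). A red fork arm, 35 to 42 mm above the table, turns along and reaches 82 mm out.
- roller_center (a point): Centre of the brass eccentric roller (round disc of radius 26 mm, 9 to 35 mm above the table), 10 mm off the turning axis along the grip frame's +y.
- rail (a joint): Setting of the clamped rail across the channel, m, somewhere from -0.002 to 0.002 (positive: farther from the roller). It is clamped and does not move.
- rail_face (a point): On the aluminium guide rail's face towards the roller (325 mm long, 18 mm thick, 8 to 34 mm above the table), opposite the turning axis, 21 mm above the table; x is square to the face, away from the roller. When the gap fits the gauge the roller's centre is 42 mm from this face.
- gauge_mid (a point): Blue gap gauge: a bar 16 mm thick (x), 150 mm long (y) and 32 mm tall (z), standing on edge on the plate between roller and rail. The point is the bar's centre, 16 mm above its underside. At the start it is loose, with 4 to 10 mm of free play in all. When it stands right its y is the fixture's y.
- gauge_tab (a point): Middle of the gauge's upright grip tab, at the bar's +y end: 16 mm thick (x), 22 mm long (y), 32 mm tall (40 to 72 mm above the table). 64 mm along y and 32 mm above the bar's centre.
- oil_bottle: Bystander: small amber oil bottle, 34 mm across, 70 mm tall, origin at its foot.
- objective: Bystander: dark objective lens standing upright, 28 mm across, 50 mm tall, origin at its foot.
- dish: Bystander: clear round dish, 90 mm across, 19 mm tall, origin at its foot.
- spare_roller: Bystander: small spare brass roller, 32 mm across, 18 mm tall, origin at its foot.
Not all that is in view belongs to the job. Of the things that look like the part that bears gauge_mid, the larger one is meant.

How it is judged:
By the outcome, as a careful person would: the job done as asked, in the order asked, and still so for the second after the job is handed in, with the robot touching nothing.
It also fails if it takes over 54 s, if anything falls off the work surface, if the arm or the gripper's body presses on something with over 40 N, if the wrist force passes 120 N, or if a joint passes its speed limit or range.

### The arm

A 7-joint arm with a two-finger parallel gripper is mounted at the origin on the work surface. World frame = base frame: x ahead of the robot, y to its left, z up, the work surface at z = 0. Lengths are in mm, angles in degrees, forces in N, time in s.
With the tool pointing down it reaches from about 400 to 850 mm from the base axis. Payload 4.5 kg.
Tool frame: the origin (TCP) lies between the finger pads; the fingertips stand 19 mm ahead of it and the grasp point (between the pads) is the TCP (env.tips_ahead is the distance from the TCP to the fingertips, in mm); z points along the fingers, y is the direction in which the jaws open and shut (so a half turn about z gives the same grasp; the last joint's range is limited). The gripper opens to 85 mm and grips with 20 to 120 N. Pads are 22 mm wide; open, the fingers measure 114 mm over their backs; the gripper's body (76 mm by 85 mm) begins 54 mm behind the grasp point. The pads swing forward as they close: fully open they stand 13 mm farther back than shut.
Start: joints at [67.139, 39.483, -11.15, 89.685, 9.013, 51.709, -12.324], TCP at [262.164, -567.382, 250.317] pointing down, gripper open.
Joint ranges: [-172.22, 172.22], [-26.19, 119.32], [-84.43, 86.54], [7.71, 146.69], [-57.33, 237.33], [2.42, 119.75], [-152.13, 152.13]. Speed limits (degrees/s): [147.25, 147.25, 180, 180, 180, 180, 180].

### API

Orientations are given as [roll, pitch, yaw] about the fixed x, y, z axes, in that order (R = Rz(yaw) Ry(pitch) Rx(roll)).
In Python, from bench import env, read_camera, models gives the robot as it stands. The module is installed in compiled form; this text tells all that it offers.
- The arm moves only by the shell command python3 -m crank 'ROWS'. ROWS is JSON, a list that holds one entry, the list of rows, each a list of 7 numbers: the shift along the tool's x, y, z scaled (see below), then the turn, a rotation vector about the tool's x, y, z scaled (see below), then the opening, from -1 (shut) to 1 (fully open), so that 0 is half open. In form: [[[dx, dy, dz, rx, ry, rz, gripper], ...]]. A call has 1 to 12 rows; each row is the pose to reach, as a shift and turn from the pose commanded when the call began, along the tool's axes at that moment, turning the shorter way round; what a row does not reach only later rows make up. The controller multiplies each number of a shift by 0.2 m and each number of a turn by pi rad. A row lasts 1/8 s, in which the tool goes at most 62.5 mm and 10.7 degrees, less where a joint would pass 70% of its speed; a pose out of reach is approached as far as the arm can. A call with a number of a shift or a turn outside -1 to 1 is refused whole. A call with a gripper value outside its range is refused whole. The fingers move at their own pace and stop on an object; the grip force is fixed at half the most. Time passes only in rows, so rows that repeat a pose let the fingers close. It gives the time, the measured TCP pose, the force and the opening at its end, in the units of the state.
- env.observe(): the state, without advancing time (a new reading comes with each control period).
- read_camera(name): name is "scene" or "top"; returns a dict with "pixels" (400x640x3 uint8, red, green, blue), "fx", "fy", "cx", "cy" (pixels), "camera_from_world" (4x4, takes a point from world to camera coordinates). Camera axes: x right, y down, z forward; pixel columns grow to the right and rows downward; lengths in mm; the calibration is good to about 2 mm. A picture is of the moment at which its call begins. There is no depth.
- env.hand_in(): hands the job in, once; it reports no verdict.
Trained networks look in the newest picture that a camera, given by its name, has taken for a name from the list of things; names that differ only in an ending like _2 or _b are one class to them, and where a whole thing is asked for, a point or a joint stands for the part that bears it (a point fixed in the world has none). Each returns a list of dicts, best first, with "conf" (0 to 1); they miss things now and then, are a little off and sometimes report something else, mostly with a low value. They report only what shows in the picture. A call takes as long as a camera call. They do not tell look-alikes from the thing itself.
- models.outline_of(camera, label): "mask" (400x640 bool, what is visible of it) and "bbox" ([centre column, centre row, width, height] in pixels, round what is visible of it).
- models.spot_point(camera, label): "position" ([column, row] in pixels: a listed point, or the origin of a listed thing).
The state is a dict: "time_s": time; "qpos": joint angles; "qvel": joint speeds; "effort": joint torques, N m; "tcp_pos": TCP position; "eef_rot": TCP orientation; "ft_force": force on the tool from outside, world axes, zero at the start; "wrist_torque": the same for the moment, N m; "gripper_width": finger opening in mm.
Only numpy, scipy, OpenCV 4.12 (cv2) and the standard library are available. Lean on these libraries where they do the work, as an engineer would, in place of code of your own. Each camera call takes 0.05 s, during which the arm holds its last target. There are 200 camera calls.

## Working session

There is one attempt and no reset: what is moved stays moved. The work goes in short steps, Python scripts to look and compute and a shell command to move; the robot and the scene stay as the last step left them, time stands still between calls to the robot, and variables do not carry over. Pictures are saved under pics/ and viewed, about 8 in all and at most 12, crops included, and the job is handed in when it is done.

```bash
mkdir -p pics; python3 - <<'E'
from bench import env, read_camera, models
import cv2,numpy as np
print(env.observe())
for c in ("scene","top"):
    r=read_camera(c); cv2.imwrite(f"pics/{c}0.png",r["pixels"][:,:,::-1]); print(c,r["fx"],r["cx"],r["cy"],np.round(r["camera_from_world"],3).tolist())
    for l in ["fixture","bore","notch","pin_mid","cam_grip","roller_center","rail_face","gauge_mid","gauge_tab","oil_bottle","objective","dish","spare_roller"]:
        print(l,[(np.round(d["position"],1).tolist(),round(d["conf"],2)) for d in models.spot_point(c,l)][:3])
E
```

```text
{'time_s': 0.0, 'qpos': array([ 67.13768732,  39.53293196, -11.14531543,  89.74720461,
         9.01148087,  51.70916891, -12.32635016]), 'qvel': array([ 0.0005786 , -0.05887167,  0.04852526, -0.00995239,  0.02835621,
       -0.08179655,  0.0566538 ]), 'effort': array([-1.13498958e-03, -5.39605916e+01, -1.26681503e+00, -1.58543140e+01,
        9.13366908e-03,  9.41941602e-03, -2.80924937e-06]), 'tcp_pos': array([ 261.84441519, -566.8068572 ,  249.47611708]), 'eef_rot': array([-1.79892704e+02,  6.72087297e-03,  2.48016714e+01]), 'ft_force': array([-0.55173854, -0.39274185,  0.69630271]), 'wrist_torque': array([-0.01645648, -0.01423657,  0.0014868 ]), 'gripper_width': 85.39438936577795}
scene 441.3860046161432 323.30248707745903 201.86438805829016 [[-0.438, 0.899, 0.004, 323.242], [0.753, 0.369, -0.545, -399.393], [-0.491, -0.235, -0.839, 1109.536], [0.0, 0.0, 0.0, 1.0]]
fixture [([350.0, 168.0], 0.65), ([347.2, 207.2], 0.62)]
bore [([346.3, 168.1], 0.63)]
notch [([425.2, 185.8], 0.81), ([265.0, 189.1], 0.68)]
pin_mid [([346.0, 161.9], 0.73)]
cam_grip [([348.4, 188.7], 0.61), ([430.2, 
[... 513 characters left out ...]
99, 0.033, -97.028], [-0.989, -0.025, -0.143, 634.071], [0.144, -0.03, -0.989, 684.789], [0.0, 0.0, 0.0, 1.0]]
fixture [([287.9, 254.0], 0.59), ([304.7, 291.9], 0.21)]
bore [([302.6, 294.4], 0.59)]
notch [([208.2, 301.0], 0.95)]
pin_mid [([302.1, 293.8], 0.57), ([206.6, 300.5], 0.29)]
cam_grip [([287.5, 250.2], 0.55)]
roller_center [([284.0, 262.1], 0.57)]
rail_face [([284.3, 227.0], 0.68)]
gauge_mid [([387.8, 167.0], 0.98), ([270.9, 235.5], 0.56)]
gauge_tab [([226.1, 240.0], 0.97), ([362.4, 172.2], 0.75), ([289.1, 253.8], 0.63)]
oil_bottle [([381.9, 238.2], 0.75)]
objective [([296.9, 164.1], 0.79), ([383.0, 237.9], 0.28)]
dish [([230.3, 164.0], 0.64), ([288.0, 253.0], 0.17)]
spare_roller []
```

```bash
cat > h.py <<'E'
from bench import env, read_camera, models
import cv2,numpy as np
from scipy.optimize import least_squares
def cams():
    return {c:read_camera(c) for c in ("scene","top")}
def proj(r,p):
    T=np.array(r["camera_from_world"]); q=T[:3,:3]@np.asarray(p,float)+T[:3,3]
    return np.array([r["fx"]*q[0]/q[2]+r["cx"],r["fy"]*q[1]/q[2]+r["cy"]])
def tri(C,a,b): # scene px, top px
    f=lambda p:np.r_[proj(C["scene"],p)-a,proj(C["top"],p)-b]
    s=least_squares(f,[600,0,50.]); return s.x,np.abs(s.fun).max()
def rz(p,r,z):
    f=lambda q:proj(r,[q[0],q[1],z])-p
    return least_squares(f,[600,-50.]).x
E
python3 - <<'E'
from h import *
C=cams()
for n,a,b in [("bore",(346.3,168.1),(302.6,294.4)),("notch",(425.2,185.8),(208.2,301)),("pin",(346,161.9),(302.1,293.8)),("grip",(348.4,188.7),(287.5,250.2)),("roller",(352.6,199.8),(284,262.1)),("rail",(343.5,216.5),(284.3,227)),("gmid",(357.3,217.9),(270.9,235.5)),("tab",(395.7,216.4),(226.1,240))]:
    p,e=tri(C,a,b); print(n,p.round(1),e.round(1))
i=C["top"]["pixels"][:,:,::-1]; cv2.imwrite("pics/t1.png",cv2.resize(i[130:330,170:430],None,fx=3,fy=3,interpolation=2))
i=C["scene"]["pixels"][:,:,::-1]; cv2.imwrite("pics/s1.png",cv2.resize(i[130:325,210:470],None,fx=3,fy=3,interpolation=2))
E
```

```text
bore [489.5 -66.5  19.9] 2.0
notch [476.7  85.   38.5] 0.6
pin [491.9 -66.2  42.4] 2.5
grip [558.7 -37.9  57.2] 0.3
roller [ 5.411e+02 -3.190e+01  4.000e-01] 0.6
rail [597.9 -29.4  24.9] 0.9
gmid [584.   -7.2  15.3] 0.8
tab [573.   59.8  53. ] 0.0
```

View pics/t1.png

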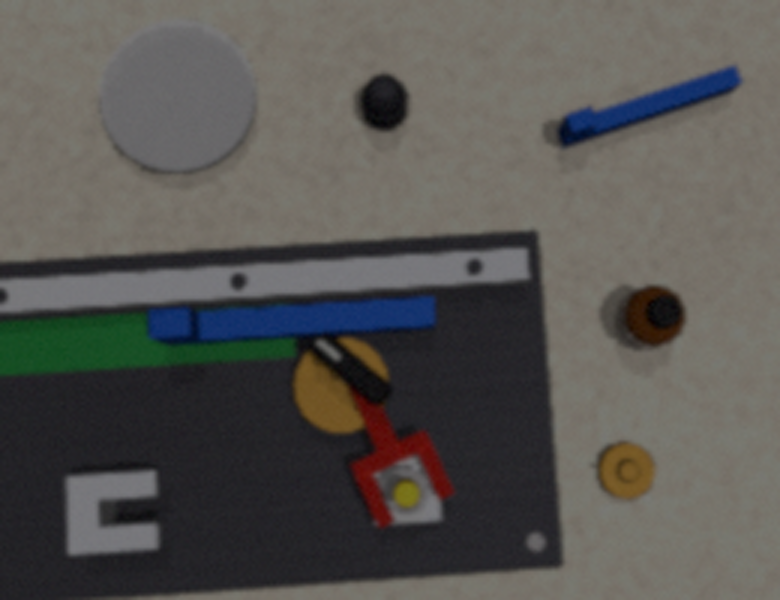

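View pics/s1.png

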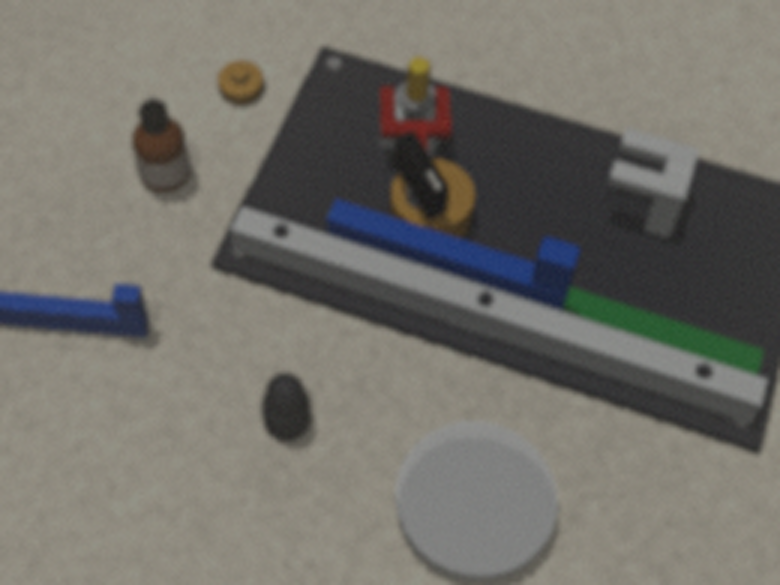

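```bash
cat >> h.py <<'E'
def fitF(C,obs,cal=True):
    # obs: (cam,(fx,fy,fz),(u,v)); unknown x,y,yaw + per-camera pixel shift (weak prior)
    def w(s,p):
        c,n=np.cos(s[2]),np.sin(s[2]); return [s[0]+c*p[0]-n*p[1],s[1]+n*p[0]+c*p[1],p[2]]
    k={"scene":3,"top":5}
    f=lambda s:np.r_[np.concatenate([proj(C[c],w(s,p))+s[k[c]:k[c]+2]-u for c,p,u in obs]),s[3:]*1.0]
    return least_squares(f,[558,-38,.08,0,0,0,0],loss="soft_l1")
E
python3 - <<'E'
from h import *
C=cams()
c=lambda k,u,v:(u/3+(170 if k=="top" else 210),v/3+130)
O=[("top",(75,-110,8),c("top",537,232)),("top",(-115,-110,8),c("top",561,566)),
("scene",(-115,-110,8),c("scene",323,47)),
("scene",(75,-110,0),c("scene",214,268)),("scene",(75,235,0),c("scene",761,452)),
("top",(-66,130,52),(208,301)),("scene",(-66,130,52),(425.2,185.8)),
("top",(0,0,60),(287.5,250.2)),("scene",(0,0,60),(348.4,188.7)),
("top",(-65.4,-24.9,79),c("top",407,493)),("scene",(-65.4,-24.9,79),c("scene",419,60)),
("top",(-73,106,52),c("top",159,550)),("top",(-59,106,52),c("top",159,500))]
s=fitF(C,O); print(s.x.round(3),np.degrees(s.x[2]))
r=s.fun[:-4].reshape(-1,2)
for o,e in zip(O,r): print(o[0],o[1],e.round(1))
x,y,t=s.x[:3]; R=np.array([[np.cos(t),-np.sin(t)],[np.sin(t),np.cos(t)]])
for n,p in dict(pin=(-65.4,-24.9),notch=(-66,130),axis=(0,0)).items(): print(n,(R@p+[x,y]).round(1))
for n,a,b in [("tabtop",c("scene",559,250),c("top",171,323)),("pintop",c("scene",419,60),c("top",407,493))]:
    p,e=tri(C,a,b); print(n,p.round(1),e, R.T@(p[:2]-[x,y]))
E
```

```text
[ 5.54785e+02 -3.72550e+01  9.30000e-02  7.27000e-01  1.68800e+00
  5.61000e-01  4.16000e-01] 5.311852767853142
top (75, -110, 8) [ 0.4 -1.4]
top (-115, -110, 8) [1.7 0.1]
scene (-115, -110, 8) [-1.1 -1. ]
scene (75, -110, 0) [-1.3  0.6]
scene (75, 235, 0) [-0.7  0.1]
top (-66, 130, 52) [-1.2  0.7]
scene (-66, 130, 52) [ 3.2 -2.2]
top (0, 0, 60) [-0.2  2.9]
scene (0, 0, 60) [ 1.7 -0.7]
top (-65.4, -24.9, 79) [0.4 0.5]
scene (-65.4, -24.9, 79) [-0.3  1.2]
top (-73, 106, 52) [-0.5 -8.3]
top (-59, 106, 52) [-0.9 -0.7]
pin [492.  -68.1]
notch [477.   86.1]
axis [554.8 -37.3]
tabtop [575.4  58.   65.5] 1.0805299636185168 [29.34182955 92.88864253]
pintop [491.6 -67.5  77.6] 0.727903240892033 [-65.67977477 -24.28739688]
```

```bash
cat >> h.py <<'E'
from scipy.spatial.transform import Rotation as Ro
def go(pos,yaw,F=None):
    "units to type for reaching world pos, tool down with yaw"
    o=env.observe(); R=Ro.from_euler("xyz",o["eef_rot"],degrees=True); T=Ro.from_euler("xyz",[180,0,yaw],degrees=True)
    d=R.inv().apply(np.array(pos)-o["tcp_pos"])/200; r=(R.inv()*T).as_rotvec()/np.pi
    print("t",round(o["time_s"],2),"tcp",o["tcp_pos"].round(1),"shift",d.round(4),"turn",r.round(4),"w",round(o["gripper_width"],1),"F",o["ft_force"].round(1),"M",o["wrist_torque"].round(2))
E
python3 -m crank '[[[0.25,-0.2,0,0,0,0.05,0.1],[0.5,-0.4,0,0,0,0.109,0.1],[0.75,-0.65,0.1,0,0,0.109,0.1],[1,-0.85,0.1,0,0,0.109,0.1],[1,-0.85,0.1,0,0,0.109,0.1]]]'
python3 -c "
from h import *
go([492,-68,125],5.2)"
```

```text
time_s: 2.22
tcp_pos: [374.7, -324.6, 230.3]
eef_rot: [-179.9, -0.1, 5.6]
ft_force: [0.3, -0.3, 0.1]
gripper_width: 46.7
t 2.23 tcp [ 374.7 -324.6  230.3] shift [ 0.7088 -1.218   0.53  ] turn [-0.0008 -0.0003  0.0023] w 46.7 F [ 0.3 -0.3  0.1] M [-0.09  0.02 -0.02]
```

```bash
python3 -m crank '[[[0.2,-0.33,0.1,0,0,0.002,0.1],[0.4,-0.66,0.25,0,0,0.002,0.1],[0.6,-0.98,0.4,0,0,0.002,0.1],[0.6,-0.98,0.4,0,0,0.002,0.1]]]'
python3 -c "
from h import *
go([492,-68,125],5.2)"
```

```text
time_s: 2.72
tcp_pos: [475.6, -122.2, 149.8]
eef_rot: [179.9, -0.1, 4.8]
ft_force: [0.6, 0.1, 0.2]
gripper_width: 46.6
t 2.73 tcp [ 475.6 -122.2  149.8] shift [ 0.104  -0.2634  0.1239] turn [ 0.0003 -0.0004 -0.0023] w 46.6 F [0.6 0.1 0.2] M [ 0.   -0.06 -0.  ]
```

```bash
python3 -m crank '[[[0.104,-0.263,0.124,0,0,0,0.1],[0.104,-0.263,0.124,0,0,0,0.1],[0.104,-0.263,0.124,0,0,0,0.1]]]'
python3 - <<'E'
from h import *
go([492,-68,72],5.2)
C=cams()
for c,(a,b,e,f) in dict(scene=(110,230,280,440),top=(220,340,210,370)).items():
    i=C[c]["pixels"][a:b,e:f,::-1]; globals()[c]=cv2.resize(i,None,fx=4.5,fy=4.5,interpolation=2)
cv2.imwrite("pics/c1.png",cv2.resize(np.vstack([scene,top]),None,fx=.55,fy=.55))
E
```

```text
time_s: 3.1
tcp_pos: [490.7, -70.1, 125.5]
eef_rot: [179.9, 0.0, 4.8]
ft_force: [-0.1, -0.8, 0.1]
gripper_width: 47.0
t 3.1 tcp [490.7 -70.1 125.5] shift [ 0.0076 -0.0104  0.2676] turn [ 0.0004  0.     -0.0024] w 47.0 F [-0.1 -0.8  0.1] M [-0.06  0.01 -0.02]
```

View pics/c1.png

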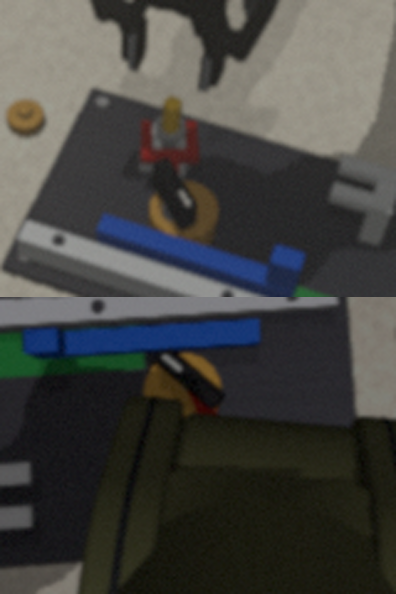

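The close view shows the fingers straddling the yellow pin (scene about 350,158). There are two blue gauges: the bar in the channel (top about 267,235) and a smaller one lying free on the table (top about 388,167). The larger one, in the channel between roller and rail, is the one meant. Next I descend and grip the pin.

```bash
python3 -m crank '[[[0.008,-0.01,0.13,0,0,0,0.1],[0.008,-0.01,0.262,0,0,0,0.1],[0.008,-0.01,0.262,0,0,0,0.1],[0.008,-0.01,0.262,0,0,0,-1],[0.008,-0.01,0.262,0,0,0,-1],[0.008,-0.01,0.262,0,0,0,-1],[0.008,-0.01,0.262,0,0,0,-1]]]'
python3 -c "
from h import *
go([492,-68,112],5.2)"
```

```text
time_s: 4.08
tcp_pos: [492.7, -67.3, 74.3]
eef_rot: [180.0, -0.1, 4.8]
ft_force: [-0.1, -1.5, 6.0]
gripper_width: 11.8
t 4.08 tcp [492.7 -67.3  74.3] shift [-0.0034  0.0034 -0.1887] turn [ 0.0003 -0.0007 -0.0022] w 11.8 F [-0.1 -1.5  6. ] M [-0.18  0.05 -0.01]
```

```bash
python3 -m crank '[[[0,0,-0.05,0,0,0,-1],[0,0,-0.1,0,0,0,-1],[0,0,-0.19,0,0,0,-1],[0,0,-0.19,0,0,0,-1]]]'
python3 - <<'E'
from h import *
go([492,-68,112],5.2)
C=cams()
i=C["scene"]["pixels"][110:230,280:440,::-1]
cv2.imwrite("pics/c2.png",cv2.resize(i,None,fx=4,fy=4,interpolation=2))
E
```

```text
time_s: 4.58
tcp_pos: [492.9, -66.9, 112.5]
eef_rot: [180.0, -0.2, 4.8]
ft_force: [0.1, -0.4, 1.0]
gripper_width: 11.8
t 4.58 tcp [492.9 -66.9 112.5] shift [-0.005   0.005   0.0024] turn [ 0.0002 -0.001  -0.0021] w 11.8 F [ 0.1 -0.4  1. ] M [0.02 0.02 0.01]
```

View pics/c2.png

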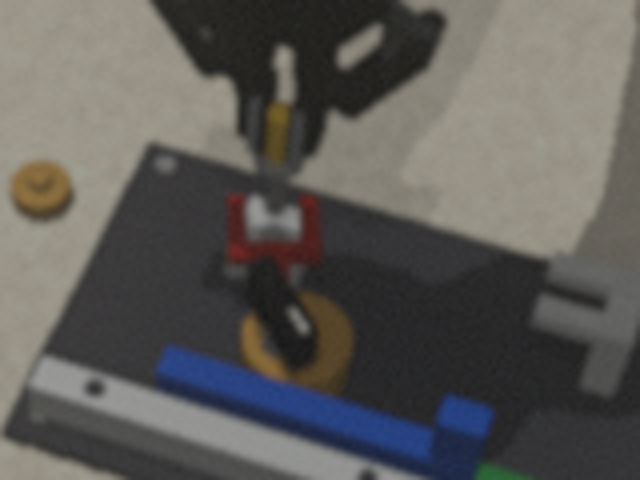

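```bash
python3 - <<'E'
from h import *
C=cams()
t=cv2.GaussianBlur(cv2.imread("pics/top0.png",0),(3,3),0).astype(float)
def fit(P):
    vx,vy,x,y=cv2.fitLine(np.float32(P),cv2.DIST_HUBER,0,.01,.01).ravel(); a=np.degrees(np.arctan2(vx,vy)); a=(a+90)%180-90
    return -a,x,y
# table->plate edge (drop) and plate->rail edge (rise), rail->channel (drop)
for nm,z,sg,off in [("plate edge",8,-1,0),("rail outer",34,1,6)]:
    P=[]
    for u in range(180,342,4):
        r0=int(round(217+(207.3-217)*(u-175)/(349-175)))
        seg=t[r0-5+off:r0+6+off,u]; g=sg*np.diff(seg); k=g.argmax(); 
        if 0<k<len(g)-1:
            d=.5*(g[k-1]-g[k+1])/(g[k-1]-2*g[k]+g[k+1]); P.append(rz((u,r0-5+off+k+.5+d),C["top"],z))
    print(nm,len(P),fit(P))
s=cv2.GaussianBlur(cv2.imread("pics/scene0.png",0),(3,3),0).astype(float)
P=[]
for u in range(290,460,4):
    r0=int(round(218.7+(280-218.7)*(u-282)/(464-282)))
    seg=s[r0-4:r0+5,u]; g=np.diff(seg); k=g.argmax()
    if 0<k<len(g)-1: P.append(rz((u,r0-4+k+.5),C["scene"],0))
print(len(P),fit(P))
E
```

```text
plate edge 41 (np.float32(4.948456), np.float32(627.61145), np.float32(-15.318063))
rail outer 41 (np.float32(4.9533997), np.float32(613.5107), np.float32(0.5127618))
43 (np.float32(4.9127502), np.float32(624.7744), np.float32(44.564304))
```

```bash
python3 -c "
from h import *
go([482.3,47.3,112.5],4.95);go([482.3,47.3,85.5],4.95);go([478.7,87,85.5],4.95)"
```

```text
t 4.78 tcp [491.7 -66.8 110.7] shift [ 0.0013 -0.5723 -0.0089] turn [-0.      0.0002 -0.0007] w 12.3 F [ 0.3 -0.1 -0.1] M [ 0.01 -0.02  0.03]
t 4.78 tcp [491.7 -66.8 110.7] shift [ 0.0014 -0.5722  0.1261] turn [-0.      0.0002 -0.0007] w 12.3 F [ 0.3 -0.1 -0.1] M [ 0.01 -0.02  0.03]
t 4.78 tcp [491.7 -66.8 110.7] shift [ 1.000e-04 -7.715e-01  1.262e-01] turn [-0.      0.0002 -0.0007] w 12.3 F [ 0.3 -0.1 -0.1] M [ 0.01 -0.02  0.03]
```

```bash
python3 -m crank '[[[0,0,-0.03,0,0,-0.001,-1],[0.001,-0.2,-0.03,0,0,-0.001,-1],[0.001,-0.4,-0.03,0,0,-0.001,-1],[0.001,-0.572,0,0,0,-0.001,-1],[0.001,-0.572,0.12,0,0,-0.001,-1],[0.001,-0.572,0.12,0,0,-0.001,-1],[0.001,-0.572,0.12,0,0,-0.001,-1]]]'
python3 - <<'E'
from h import *
go([478.7,87,85.5],4.95)
C=cams()
i=C["scene"]["pixels"][130:230,340:460,::-1]
cv2.imwrite("pics/c3.png",cv2.resize(i,None,fx=5,fy=5,interpolation=2))
E
```

```text
time_s: 5.65
tcp_pos: [482.7, 46.4, 87.5]
eef_rot: [180.0, -0.0, 4.9]
ft_force: [-0.8, 0.0, -0.1]
gripper_width: 12.0
t 5.65 tcp [482.7  46.4  87.5] shift [-0.0024 -0.2038  0.0098] turn [ 0.0002 -0.     -0.0001] w 12.0 F [-0.8  0.  -0.1] M [-0.04  0.03 -0.03]
```

View pics/c3.png

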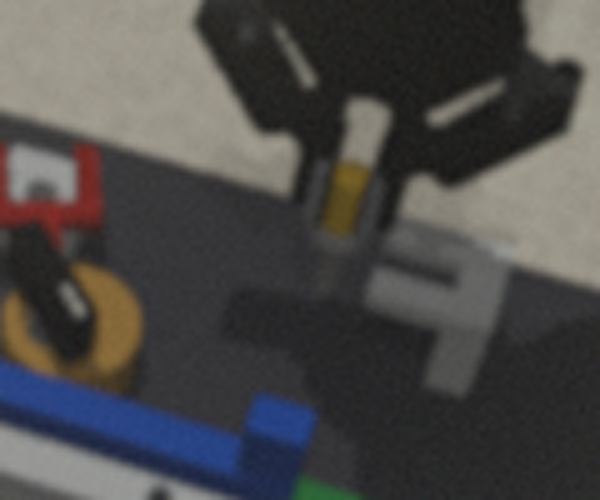

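```bash
python3 -m crank '[[[-0.002,-0.05,0,0,0,0,-1],[-0.002,-0.1,0,0,0,0,-1],[-0.002,-0.15,0,0,0,0,-1],[-0.002,-0.2,0,0,0,0,-1],[-0.002,-0.2,0,0,0,0,-1]]]'
python3 -c "
from h import *
go([478.7,87,81.5],4.95)"
```

```text
time_s: 6.38
tcp_pos: [478.6, 87.7, 87.1]
eef_rot: [180.0, -0.0, 5.1]
ft_force: [1.4, -0.6, -0.2]
gripper_width: 11.9
t 6.38 tcp [478.6  87.7  87.1] shift [0.0002 0.0037 0.0279] turn [ 0.     -0.      0.0007] w 11.9 F [ 1.4 -0.6 -0.2] M [ 0.01  0.05 -0.  ]
```

Inserted with no contact force. Now I lower, release and look.

```bash
python3 -m crank '[[[0,0,0.015,0,0,0,-1],[0,0,0.027,0,0,0,-1],[0,0,0.027,0,0,0,-1],[0,0,0.027,0,0,0,-0.5],[0,0,0.027,0,0,0,-0.1],[0,0,0.027,0,0,0,-0.1]]]'
python3 -m crank '[[[0,0,-0.1,0,0,0,-0.1],[0,0,-0.3,0,0,0,-0.1],[0,0,-0.3,0,0,0,-0.1]]]'
python3 - <<'E'
from h import *
go([555,-37.5,130],50)
C=cams()
i=C["scene"]["pixels"][130:230,340:460,::-1];j=C["top"]["pixels"][220:320,180:300,::-1]
cv2.imwrite("pics/c4.png",cv2.resize(np.hstack([i,j]),None,fx=3.3,fy=3.3,interpolation=2))
for c in C:
  for l in ("pin_mid","cam_grip","roller_center"): print(c,l,[(np.round(d["position"],1).tolist(),round(d["conf"],2)) for d in models.spot_point(c,l)][:2])
E
```

```text
time_s: 7.12
tcp_pos: [478.7, 86.9, 81.7]
eef_rot: [180.0, -0.0, 5.0]
ft_force: [-0.3, 0.7, 0.0]
gripper_width: 38.3
time_s: 7.5
tcp_pos: [480.3, 87.2, 143.8]
eef_rot: [-180.0, -0.3, 5.0]
ft_force: [-0.8, -0.1, 0.9]
gripper_width: 38.1
t 7.5 tcp [480.3  87.2 143.8] shift [0.3176 0.6538 0.0704] turn [ 0.0005 -0.0016 -0.2501] w 38.1 F [-0.8 -0.1  0.9] M [-0.02 -0.01 -0.01]
scene pin_mid [([428.6, 181.9], 0.59)]
scene cam_grip [([348.9, 187.5], 0.87)]
scene roller_center [([350.0, 198.4], 0.76)]
top pin_mid []
top cam_grip [([289.2, 251.7], 0.89), ([304.6, 294.5], 0.6)]
top roller_center [([284.5, 257.2], 0.66), ([228.1, 237.5], 0.47)]
```

View pics/c4.png

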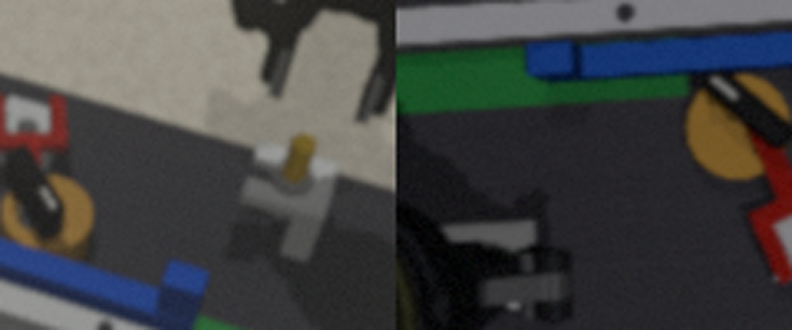

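The pin hangs upright in the slot (scene about 430,180). The bar with its white dash points to fixture +x+y, so the cam has not moved. Next I go above the grip.

```bash
python3 -m crank '[[[0.06,0.13,0.03,0,0,-0.055,-0.05],[0.12,0.26,0.03,0,0,-0.11,-0.05],[0.18,0.39,0.06,0,0,-0.165,-0.05],[0.25,0.52,0.07,0,0,-0.22,-0.05],[0.318,0.652,0.08,0,0,-0.261,-0.05],[0.318,0.652,0.08,0,0,-0.261,-0.05],[0.318,0.652,0.08,0,0,-0.261,-0.05]]]'
python3 - <<'E'
from h import *
go([555.2,-36.9,67],52)
print(env.observe()["qpos"].round(1))
E
```

```text
time_s: 8.78
tcp_pos: [552.7, -36.7, 125.3]
eef_rot: [-179.9, 0.0, 51.9]
ft_force: [-1.5, 0.1, -0.2]
gripper_width: 40.7
t 8.78 tcp [552.7 -36.7 125.3] shift [0.0069 0.0112 0.2914] turn [-0.0005  0.0001 -0.0004] w 40.7 F [-1.5  0.1 -0.2] M [ 0.11 -0.01  0.04]
[  5.2  44.8 -10.4 108.1  15.4  28.5 -53.8]
```

```bash
python3 -m crank '[[[0.007,0.009,0.1,0,0,0,-0.05],[0.007,0.009,0.2,0,0,0,-0.05],[0.007,0.009,0.285,0,0,0,-0.05],[0.007,0.009,0.285,0,0,0,-0.05],[0.007,0.009,0.285,0,0,0,-0.3],[0.007,0.009,0.285,0,0,0,-0.5],[0.007,0.009,0.285,0,0,0,-1],[0.007,0.009,0.285,0,0,0,-1],[0.007,0.009,0.285,0,0,0,-1]]]'
python3 - <<'E'
from h import *
go([555.2,-36.9,67],52)
C=cams()
i=C["scene"]["pixels"][130:250,290:410,::-1];j=C["top"]["pixels"][200:320,230:350,::-1]
cv2.imwrite("pics/c5.png",cv2.resize(np.hstack([i,j]),None,fx=3.3,fy=3.3,interpolation=2))
E
```

```text
time_s: 9.9
tcp_pos: [555.0, -36.6, 69.6]
eef_rot: [-179.9, -0.0, 52.0]
ft_force: [-3.4, 1.2, 5.4]
gripper_width: 12.9
t 9.9 tcp [555.  -36.6  69.6] shift [-0.0004  0.0015  0.0129] turn [-0.0003 -0.     -0.    ] w 12.9 F [-3.4  1.2  5.4] M [ 0.37  0.56 -0.09]
```

View pics/c5.png

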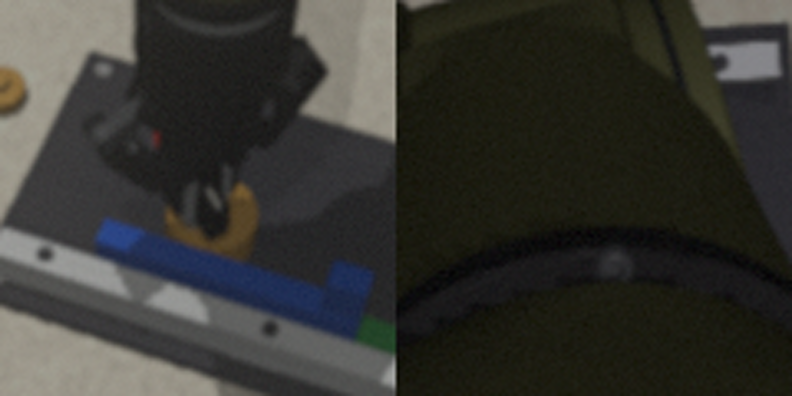

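```bash
python3 -m crank '[[[0,0,0,0,0,0.045,-1],[0,0,0,0,0,0.09,-1],[0,0,0,0,0,0.135,-1],[0,0,0,0,0,0.17,-1],[0,0,0,0,0,0.17,-1]]]'
python3 - <<'E'
from h import *
go([555.2,-36.9,67],16)
for l in ("roller_center","gauge_mid"): print(l,[(np.round(d["position"],1).tolist(),round(d["conf"],2)) for d in models.spot_point("scene",l)][:2])
E
```

```text
time_s: 10.62
tcp_pos: [554.9, -36.4, 69.6]
eef_rot: [-179.9, 0.0, 21.4]
ft_force: [-3.5, 2.0, 5.1]
gripper_width: 12.7
t 10.62 tcp [554.9 -36.4  69.6] shift [0.0007 0.0029 0.0128] turn [-0.0004  0.0003  0.0297] w 12.7 F [-3.5  2.   5.1] M [ 0.38  0.57 -0.04]
roller_center [([352.9, 197.7], 0.57)]
gauge_mid [([358.1, 216.6], 0.95), ([229.9, 233.5], 0.63)]
```

```bash
cat > m.py <<'E'
from h import *
import time
o=env.observe(); print("yaw",o["eef_rot"][2].round(2),"M",o["wrist_torque"].round(3),"F",o["ft_force"].round(1),"q7",o["qpos"][6].round(2),"e7",o["effort"][6].round(3),"t",o["time_s"])
E
python3 -m crank '[[[0,0,0,0,0,0.03,-1],[0,0,0,0,0,0.03,-1],[0,0,0,0,0,0.03,-1]]]' >/dev/null; python3 m.py
python3 -m crank '[[[0,0,0,0,0,0.012,-1],[0,0,0,0,0,0.012,-1]]]'>/dev/null; python3 m.py
python3 -m crank '[[[0,0,0,0,0,0.012,-1],[0,0,0,0,0,0.012,-1]]]'>/dev/null; python3 m.py
```

```text
yaw 16.0 M [ 0.369  0.551 -0.061] F [-3.   2.2  5.9] q7 -76.47 e7 0.076 t 11.1
yaw 13.83 M [ 0.329  0.551 -0.175] F [-2.6  1.8  6.5] q7 -77.74 e7 0.027 t 11.35
yaw 11.67 M [ 0.362  0.541 -0.061] F [-2.4  2.7  6.5] q7 -78.99 e7 0.026 t 11.6
```

```bash

python3 -m crank '[[[0,0,0,0,0,0.012,-1],[0,0,0,0,0,0.012,-1]]]' >/dev/null; python3 m.py
python3 -m crank '[[[0,0,0,0,0,0.012,-1],[0,0,0,0,0,0.012,-1]]]'>/dev/null; python3 m.py
python3 -m crank '[[[0,0,0,0,0,0.01,-1],[0,0,0,0,0,0.01,-1]]]'>/dev/null; python3 m.py
```

```text
yaw 9.51 M [ 0.384  0.52  -0.102] F [-3.1  1.6  6.2] q7 -80.25 e7 0.026 t 11.85
yaw 7.36 M [ 0.396  0.568 -0.087] F [-3.4  1.9  6.2] q7 -81.5 e7 0.026 t 12.1
yaw 5.57 M [ 0.358  0.524 -0.006] F [-2.6  2.5  6.2] q7 -82.54 e7 -0.009 t 12.35
```

```bash

python3 -m crank '[[[0,0,0,0,0,0.009,-1],[0,0,0,0,0,0.009,-1]]]' >/dev/null; python3 m.py
python3 -m crank '[[[0,0,0,0,0,0.009,-1],[0,0,0,0,0,0.009,-1]]]'>/dev/null; python3 m.py
```

```text
yaw 3.95 M [ 0.4    0.585 -0.017] F [-2.3  1.9  6.6] q7 -83.48 e7 -0.019 t 12.6
yaw 2.34 M [ 0.365  0.543 -0.001] F [-3.4  1.4  6.5] q7 -84.42 e7 -0.019 t 12.85
```

```bash

python3 -m crank '[[[0,0,0,0,0,0.009,-1],[0,0,0,0,0,0.009,-1]]]'>/dev/null; python3 m.py
```

```text
yaw 0.71 M [ 0.43   0.5   -0.034] F [-2.6  2.2  5. ] q7 -85.36 e7 -0.02 t 13.1
```

```bash

python3 -m crank '[[[0,0,0,0,0,0.009,-1],[0,0,0,0,0,0.009,-1]]]'>/dev/null; python3 m.py
python3 - <<'E'
from h import *
C=cams()
i=C["scene"]["pixels"][160:240,300:420,::-1]
cv2.imwrite("pics/c6.png",cv2.resize(i,None,fx=6,fy=6,interpolation=2))
E
```

```text
yaw -0.91 M [ 0.385  0.504 -0.037] F [-3.3  2.3  5.4] q7 -86.3 e7 -0.02 t 13.35
```

View pics/c6.png

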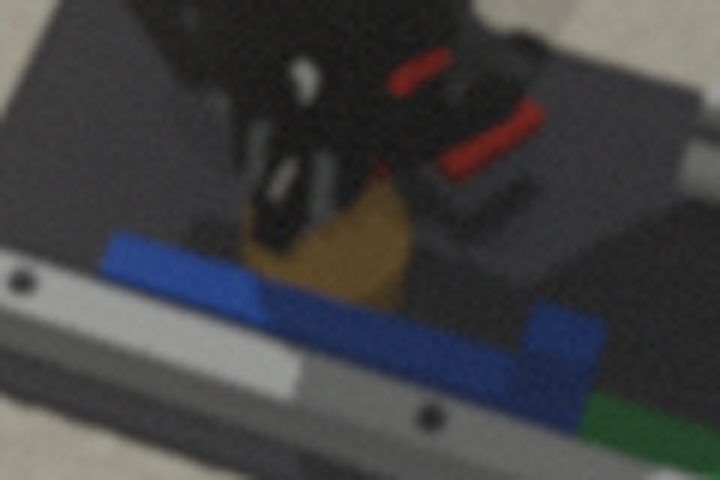

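The cam has turned with the fork and the roller (scene about 355,202) is close to the gauge; the torque has not risen yet. I go on in small steps.

```bash

python3 -m crank '[[[0,0,0,0,0,0.009,-1],[0,0,0,0,0,0.009,-1]]]'>/dev/null; python3 m.py; python3 m.py
python3 -m crank '[[[0,0,0,0,0,0.009,-1],[0,0,0,0,0,0.009,-1]]]'>/dev/null; python3 m.py
```

```text
yaw -2.52 M [ 0.402  0.577 -0.001] F [-2.7  2.   5.7] q7 -87.24 e7 -0.019 t 13.7
yaw -2.52 M [ 0.402  0.577 -0.001] F [-2.7  2.   5.7] q7 -87.24 e7 -0.019 t 13.7
yaw -4.15 M [ 0.384  0.553 -0.061] F [-2.7  1.6  6.4] q7 -88.18 e7 -0.019 t 13.95
```

```bash

python3 -m crank '[[[0,0,0,0,0,0.007,-1],[0,0,0,0,0,0.007,-1]]]'>/dev/null; python3 m.py
python3 -m crank '[[[0,0,0,0,0,0.007,-1],[0,0,0,0,0,0.007,-1]]]'>/dev/null; python3 m.py
```

```text
yaw -5.4 M [0.418 0.546 0.015] F [-2.8  2.2  7.3] q7 -88.91 e7 -0.038 t 14.2
yaw -6.64 M [0.386 0.565 0.057] F [-2.2  2.6  5.5] q7 -89.63 e7 -0.101 t 14.45
```

```bash

python3 -m crank '[[[0,0,0,0,0,0.007,-1],[0,0,0,0,0,0.007,-1],[0,0,0,0,0,0.007,-1]]]'>/dev/null; python3 m.py
```

```text
yaw -7.8 M [0.338 0.577 0.509] F [-3.8  2.5  7.1] q7 -90.31 e7 -0.48 t 14.825
```

```bash

python3 -m crank '[[[0,0,0,0,0,-0.012,-1],[0,0,0,0,0,-0.024,-1],[0,0,0,0,0,-0.024,-1],[0,0,0,0,0,-0.024,-1]]]'>/dev/null; python3 m.py
python3 -m crank '[[[0,0,0,0,0,0,-0.7],[0,0,0,0,0,0,-0.4],[0,0,0,0,0,0,-0.2],[0,0,-0.1,0,0,0,-0.1],[0,0,-0.3,0,0,0,-0.1],[0,0,-0.4,0,0,0,-0.1]]]'; python3 m.py
python3 - <<'E'
from h import *
go([587,60,110],5)
C=cams()
i=C["scene"]["pixels"][160:240,300:420,::-1]
cv2.imwrite("pics/c7.png",cv2.resize(i,None,fx=6,fy=6,interpolation=2))
for c in C:
  for l in ("roller_center","cam_grip","gauge_mid","gauge_tab","rail_face"): print(c,l,[(np.round(d["position"],1).tolist(),round(d["conf"],2)) for d in models.spot_point(c,l)][:2])
E
```

```text
yaw -3.58 M [0.424 0.519 0.057] F [-3.5  3.   6. ] q7 -87.85 e7 -0.078 t 15.325
time_s: 16.08
tcp_pos: [556.7, -37.8, 150.5]
eef_rot: [180.0, -0.2, -3.7]
ft_force: [0.3, -0.6, -0.4]
gripper_width: 38.3
yaw -3.67 M [-0.024 -0.047 -0.043] F [ 0.3 -0.6 -0.4] q7 -88.33 e7 0.017 t 16.075
t 16.07 tcp [556.7 -37.8 150.5] shift [ 0.1195 -0.4979  0.2027] turn [ 0.0001 -0.0009 -0.0482] w 38.3 F [ 0.3 -0.6 -0.4] M [-0.02 -0.05 -0.04]
scene roller_center [([350.7, 201.1], 0.66)]
scene cam_grip [([351.2, 187.3], 0.91)]
scene gauge_mid [([231.1, 234.4], 0.92), ([355.0, 217.4], 0.81)]
scene gauge_tab [([251.6, 232.5], 0.81), ([428.6, 187.0], 0.7)]
scene rail_face [([343.0, 222.1], 0.94), ([348.5, 205.5], 0.43)]
top roller_center [([231.1, 163.2], 0.54)]
top cam_grip [([295.5, 166.4], 0.73)]
top gauge_mid [([387.9, 166.1], 0.7)]
top gauge_tab [([364.0, 171.5], 0.78)]
top rail_face []
```

View pics/c7.png

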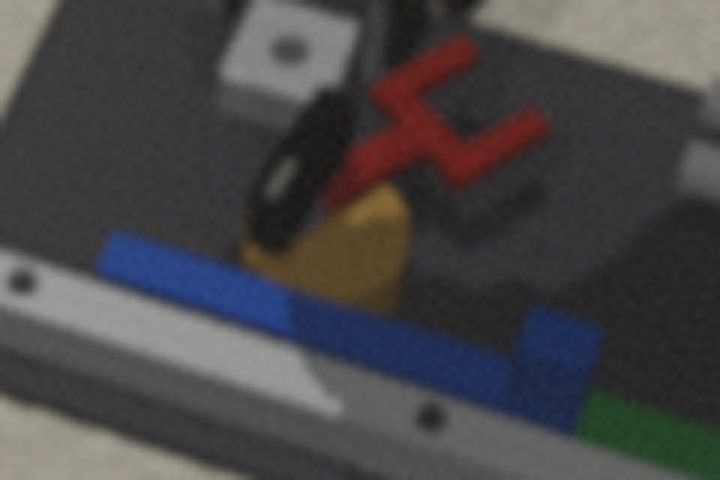

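```bash

python3 - <<'E'
from h import *
C=cams(); r=C["scene"]; b=np.array([.73,1.69])
t=np.radians(4.95);R=np.array([[np.cos(t),-np.sin(t)],[np.sin(t),np.cos(t)]]);o=np.array([555.2,-36.9])
px=lambda u,v:np.array([u/6+300,v/6+160])
for n,u,v,z in [("tabtop",563,330,72),("tab front-left top",523,347,72),("tab front right top",592,365,72),("bar -y end rail corner",98,272,40),("bar -y end roller corner",122,233,40),("railtop inner",0,247,34),("fork? block bore",290,49,28)]:
    w=rz(px(u,v)-b,r,z); print(n,w.round(1),(R.T@(w-o)).round(1), "nobias",(R.T@(rz(px(u,v),r,z)-o)).round(1))
E
```

```text
tabtop [581.1  55.3] [33.8 89.6] nobias [36.6 91.7]
tab front-left top [591.4  47.1] [43.3 80.6] nobias [46.1 82.7]
tab front right top [588.4  66.7] [ 42.  100.4] nobias [ 44.7 102.4]
bar -y end rail corner [603.4 -81.3] [ 44.2 -48.4] nobias [ 47.1 -45.9]
bar -y end roller corner [587.5 -81.1] [ 28.4 -46.8] nobias [ 31.4 -44.2]
railtop inner [ 605.  -114.1] [ 43.  -81.2] nobias [ 45.9 -78.5]
fork? block bore [492.  -67.3] [-65.6 -24.9] nobias [-62.2 -22.2]
```

```bash

python3 -m crank '[[[0.05,-0.2,0.02,0,0,-0.048,0.2],[0.1,-0.4,0.1,0,0,-0.048,0.2],[0.098,-0.478,0.203,0,0,-0.048,0.2],[0.098,-0.478,0.203,0,0,-0.048,0.2],[0.098,-0.478,0.203,0,0,-0.048,0.2]]]'
python3 -c "
from h import *
go([582.7,56.8,64],4.95)"
```

```text
time_s: 17.4
tcp_pos: [581.5, 55.1, 108.6]
eef_rot: [179.9, -0.0, 4.9]
ft_force: [0.6, 0.1, -0.1]
gripper_width: 51.5
t 17.4 tcp [581.5  55.1 108.6] shift [ 0.0068 -0.0082  0.223 ] turn [ 0.0005 -0.0001 -0.0002] w 51.5 F [ 0.6  0.1 -0.1] M [ 0.02 -0.01  0.02]
```

```bash

python3 -m crank '[[[0.006,-0.008,0.1,0,0,0,0.2],[0.006,-0.008,0.22,0,0,0,0.2],[0.006,-0.008,0.22,0,0,0,0.2],[0.006,-0.008,0.22,0,0,0,-0.1],[0.006,-0.008,0.22,0,0,0,-0.35],[0.006,-0.008,0.22,0,0,0,-1],[0.006,-0.008,0.22,0,0,0,-1],[0.006,-0.008,0.22,0,0,0,-1]]]'
python3 - <<'E'
from h import *
go([582.7,56.8,64],4.95)
C=cams()
i=C["scene"]["pixels"][160:240,300:420,::-1]
cv2.imwrite("pics/c8.png",cv2.resize(i,None,fx=6,fy=6,interpolation=2))
E
```

```text
time_s: 18.4
tcp_pos: [583.1, 57.9, 65.2]
eef_rot: [180.0, -0.1, 5.0]
ft_force: [-1.2, -1.4, 6.2]
gripper_width: 21.1
t 18.4 tcp [583.1  57.9  65.2] shift [-0.0023  0.0055  0.0058] turn [ 0.0002 -0.0006  0.0001] w 21.1 F [-1.2 -1.4  6.2] M [-0.28  0.18 -0.07]
```

View pics/c8.png

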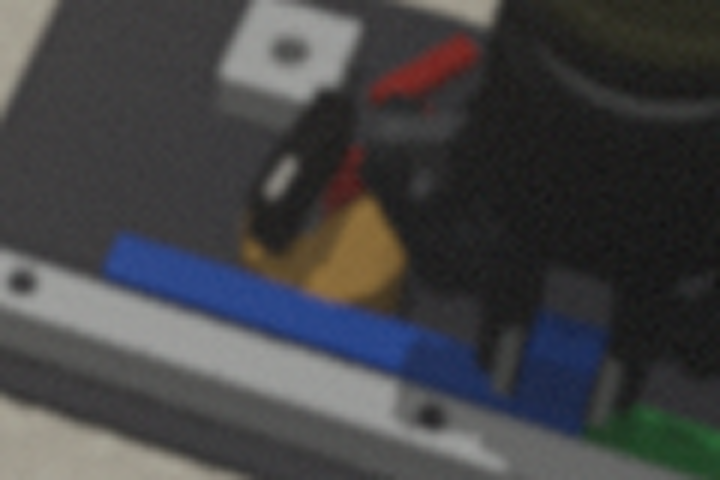

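```bash

python3 -m crank '[[[0,-0.04,0,0,0,0,-1],[0,-0.08,0,0,0,0,-1],[0,-0.12,0,0,0,0,-1],[0,-0.12,0,0,0,0,-1]]]'
python3 m.py; python3 -c "
from h import *
go([582.7,56.8,64],4.95)"
```

```text
time_s: 19.0
tcp_pos: [581.1, 80.9, 65.2]
eef_rot: [179.9, -0.1, 4.9]
ft_force: [-0.5, -2.1, 6.4]
gripper_width: 20.8
yaw 4.95 M [-0.653  0.081  0.023] F [-0.5 -2.1  6.4] q7 -91.75 e7 -0.025 t 19.0
t 19.0 tcp [581.1  80.9  65.2] shift [-0.0024  0.1206  0.0061] turn [ 0.0007 -0.0006 -0.    ] w 20.8 F [-0.5 -2.1  6.4] M [-0.65  0.08  0.02]
```

```bash

python3 -m crank '[[[0,-0.05,0,0,0,0,-1],[0,-0.1,0,0,0,0,-1],[0,-0.15,0,0,0,0,-1],[0,-0.2,0,0,0,0,-1],[0,-0.2,0,0,0,0,-1]]]'
python3 m.py
python3 -m crank '[[[0,-0.06,0,0,0,0,-1],[0,-0.12,0,0,0,0,-1],[0,-0.18,0,0,0,0,-1],[0,-0.18,0,0,0,0,-1],[-0.025,-0.18,0,0,0,0,-1],[-0.048,-0.18,0,0,0,0,-1],[-0.048,-0.18,0,0,0,0,-1]]]'
python3 m.py
python3 - <<'E'
from h import *
C=cams()
i=C["scene"]["pixels"][160:280,300:460,::-1]
cv2.imwrite("pics/c9.png",cv2.resize(i,None,fx=5,fy=5,interpolation=2))
E
```

```text
time_s: 19.62
tcp_pos: [577.6, 121.2, 65.2]
eef_rot: [179.9, -0.1, 5.0]
ft_force: [-0.2, -2.7, 6.1]
gripper_width: 21.1
yaw 4.97 M [-0.501  0.078  0.053] F [-0.2 -2.7  6.1] q7 -94.6 e7 -0.03 t 19.625
time_s: 20.5
tcp_pos: [565.8, 157.7, 65.2]
eef_rot: [-180.0, -0.3, 5.0]
ft_force: [3.2, -1.0, 7.1]
gripper_width: 21.3
yaw 5.03 M [-0.215 -0.753  0.159] F [ 3.2 -1.   7.1] q7 -97.21 e7 -0.182 t 20.5
```

View pics/c9.png

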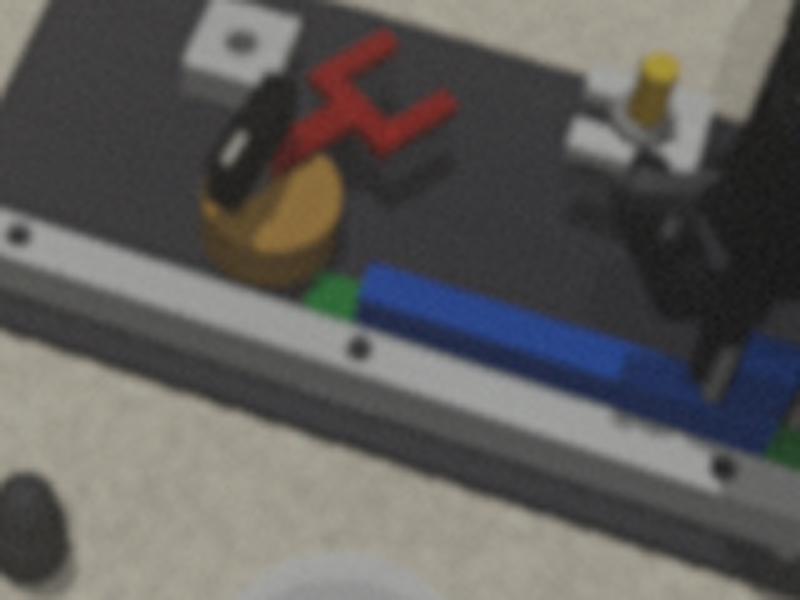

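The gauge stands clear of the roller, on the green with the pin still hung. I release and retract.

```bash

python3 -m crank '[[[0,0,0,0,0,0,-0.35],[0,0,0,0,0,0,-0.1],[0,0,0,0,0,0,0.1],[0,0,0,0,0,0,0.1],[0,0,-0.15,0,0,0,0.1],[0,0,-0.4,0,0,0,0.1],[0,0,-0.6,0,0,0,0.1],[-0.15,-0.3,-0.8,0,0,0,0.1],[-0.3,-0.6,-0.8,0,0,0,0.1],[-0.5,-0.9,-0.8,0,0,0,0.1],[-0.5,-0.9,-0.8,0,0,0,0.1]]]'
python3 - <<'E'
from h import *
C=cams()
i=C["scene"]["pixels"][130:280,290:490,::-1];j=C["top"]["pixels"][190:330,130:330,::-1]
cv2.imwrite("pics/c10.png",cv2.resize(np.vstack([i,j]),None,fx=2.05*1,fy=2.05,interpolation=2)); cv2.imwrite("pics/topF.png",C["top"]["pixels"][:,:,::-1]); cv2.imwrite("pics/sceneF.png",C["scene"]["pixels"][:,:,::-1])
a=cv2.resize(i[:,:],(400,300),interpolation=2); b=cv2.resize(j,(400,280),interpolation=2)
cv2.imwrite("pics/c10.png",np.vstack([a,b]))
for c in C:
  for l in ("roller_center","cam_grip","gauge_mid","gauge_tab"): print(c,l,[(np.round(d["position"],1).tolist(),round(d["conf"],2)) for d in models.spot_point(c,l)][:2])
E
```

```text
time_s: 21.98
tcp_pos: [445.3, 331.8, 224.1]
eef_rot: [-179.9, 0.1, 5.3]
ft_force: [0.4, -0.2, 0.8]
gripper_width: 46.7
scene roller_center [([352.3, 199.3], 0.87)]
scene cam_grip [([349.7, 188.1], 0.81), ([289.7, 161.0], 0.28)]
scene gauge_mid [([228.2, 238.1], 0.98), ([414.6, 229.1], 0.63)]
scene gauge_tab [([250.1, 231.0], 0.98), ([452.6, 232.0], 0.76)]
top roller_center [([282.0, 254.4], 0.79), ([297.3, 165.5], 0.72)]
top cam_grip [([286.8, 252.0], 0.81)]
top gauge_mid [([383.8, 167.5], 0.74), ([206.9, 244.7], 0.72)]
top gauge_tab [([363.8, 175.3], 0.78), ([378.5, 286.0], 0.63)]
```

View pics/c10.png

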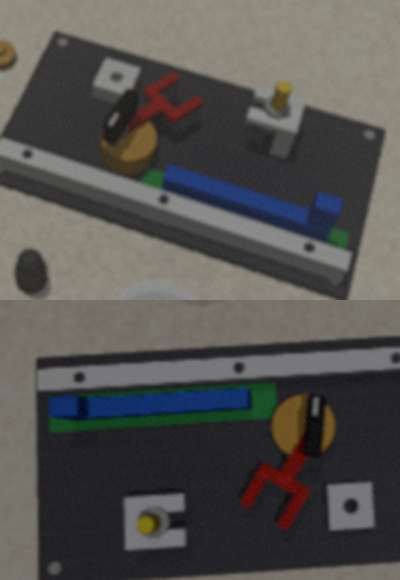

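```bash

python3 - <<'E'
from h import *
C=cams()
for c in C:
    m=models.outline_of(c,"cam_grip")
    for d in m[:1]:
        print(c,d["conf"],np.round(d["bbox"],1))
        k=d["mask"]; v,u=np.nonzero(k); P=np.array([rz((a,b),C[c],62) for a,b in zip(u[::2],v[::2])])
        w,e=np.linalg.eigh(np.cov(P.T)); print(P.mean(0).round(1),np.degrees(np.arctan(e[1,1]/e[0,1])).round(1))
E
```

```text
scene 0.85 [367.2 189.6  55.3  47.8]
[560.4 -15.3] -5.7
top 0.95 [275.7 270.   47.4  67.2]
[537.  -23.2] -17.3
```

```bash
python3 -c "
from bench import env
print(env.observe()['time_s']); print(env.hand_in())"
```

```text
22.675
the job is handed in; nothing more can be done
None
```

I handed the job in at 22.7 s with the robot clear of everything. The gap's final size is the one result I could not check directly.

- **Lock pin:** I drew it out of the bore and slid it into the notch with almost no contact force. The last pictures show it hanging upright by its collar at the closed end of the slot.
- **Cam:** I turned the black grip clockwise until the torque rose sharply, to about 0.5 N m. That means I briefly pinched the gauge to find contact, at about +0.19 rad, which puts the rail at roughly +1.9 mm. I then backed off about 3° from contact, which should leave 0.3 to 0.5 mm of play, and let go.
- **Gauge:** I gripped the larger one, in the channel, by its tab. It slid about 100 mm along the channel with 1 to 3 N of side force and no sign of clamping, then 9 mm off the rail. I worked out that it covers fixture x 19 to 35 mm and y 54 to 204 mm, inside the green field. The last pictures show it upright there and the bystanders in view where they were.

**Check that failed:** I tried to read the grip's angle from the camera after release. The network's masks took in the fork and roller, and the two views gave −6° and −17°. The gap therefore rests on the torque readings and the easy sliding. In the pictures the grip does not seem to have moved since I let go.

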